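# Put the chasing hammer back on its bench rest

### The arm

A 6-joint arm with a two-finger parallel gripper is mounted at the origin on a cart in front of the work surface, level with it; the furniture and walls round the work are solid. World frame = base frame: x ahead of the robot, y to its left, z up, the work surface at z = 0. Lengths are in mm, angles in rad, forces in N, time in s.
With the tool pointing down it reaches from about 300 to 775 mm from the base axis. Payload 14.6 kg.
Tool frame: the origin (TCP) lies between the finger pads; the fingertips stand 22 mm ahead of it and the grasp point (between the pads) lies 3 mm ahead of it (manip.tcp_to_tips is the distance from the TCP to the fingertips, in mm); y points along the fingers, z is the direction in which the jaws open and shut, and the axes are right-handed (so a half turn about y gives the same grasp; the last joint's range is limited). The gripper opens to 94 mm and grips with 3 to 60 N. Pads are 16 mm wide; open, the fingers measure 119 mm over their backs; the gripper's body (75 mm by 177 mm) begins 78 mm behind the grasp point.
Start: joints at [1.282, 0.3, 1.521, -0, 1.321, -0.067], TCP at [120.99, 536.517, 205.546] pointing down, gripper open.
Joint ranges: [-3.03, 3.03], [-0.79, 2.21], [0.23, 2.52], [-1.04, 4.18], [0, 3.07], [-2.55, 2.55]. Speed limits (rad/s): [2.22, 2.22, 2.57, 3.14, 3.14, 3.14].

### API

Orientations are given as [roll, pitch, yaw] about the fixed x, y, z axes, in that order (R = Rz(yaw) Ry(pitch) Rx(roll)).
In Python, from cell import manip gives the robot as it stands.
- The arm moves only by the shell command python3 -m jog 'ROWS' [OPENING] [FORCE]. ROWS is JSON, one flat list of numbers, 6 for each row, row after row: the shift along the tool's x, y, z in mm, then the turn, a rotation vector about the tool's x, y, z in degrees. A call has 1 to 10 rows; each row is the pose to reach, as a shift and turn from the pose commanded when the call began, along the tool's axes at that moment; what a row does not reach only later rows make up. A row lasts 1/12 s, in which the tool goes at most 41.7 mm and 7.16 degrees, less where a joint would pass 70% of its speed; a pose out of reach is approached as far as the arm can. A call with a gripper value outside its range is refused whole. OPENING is the finger opening in mm, from 0 to 94, set as the call begins (- or left out, the last holds). The fingers move at their own pace and stop on an object; FORCE is the grip in N (left out, the last holds). Time passes only in rows, so rows that repeat a pose let the fingers close. It gives the time, the measured TCP pose, the force and the opening at its end, in the units of the state.
- manip.read_state(): the state, without advancing time (a new reading comes with each control period).
- manip.camera(name): name is "scene" or "top" or "wrist"; returns a dict with "img" (420x560x3 uint8, red, green, blue), "intrinsics" (3x3 intrinsics, pixels), "k1" (the pictures are not rectified: a ray, as slopes to the right and down, at radius r is drawn at 1 + k1 r^2 times it, then the intrinsics apply), "origin" and "orientation" of the camera in the world. Camera axes: x right, y down, z forward; pixel columns grow to the right and rows downward; lengths in mm; the calibration is good to about 2 mm. A picture is of the moment at which its call begins. There is no depth.
- manip.sign_off(): hands the job in, once; it reports no verdict.
Trained networks look in a picture, given as the dict that the camera call returned (one of the last four; its "shot" number tells which), for a name from the list of things; names that differ only in an ending like _2 or _b are one class to them, and where a whole thing is asked for, a point or a joint stands for the part that bears it (a point fixed in the world has none). Each returns a list of dicts, best first, with "score" (0 to 1); they miss things now and then, are a little off and sometimes report something else, mostly with a low value. They report only what shows in the picture. A call takes as long as a camera call.
- manip.masks_of(thing, picture): "pixels" (420x560 bool, what is visible of it) and "xy" ([column, row] in pixels, amid what is visible of it).
- manip.tip_of(thing, picture): "xy" ([column, row] in pixels: a listed point, or the origin of a listed thing).
The state is a dict: "clock": time; "joints": joint angles; "qd": joint speeds; "effort": joint torques, N m; "eef_pos": TCP position; "eef_rot": TCP orientation; "wrist_force": force on the tool from outside, world axes, zero at the start; "moment": the same for the moment, N m; "finger_gap": finger opening in mm.
Only numpy, scipy, OpenCV 4.12 (cv2) and the standard library are available. Lean on these libraries where they do the work, as an engineer would, in place of code of your own. Each camera call takes 0.05 s, during which the arm holds its last target.

### The job

Pick up the steel-headed hammer by its handle close to its balance point, so that it comes up level, and keep it level as you carry it. Lower it onto the wooden rest, with its head centred on the blue felt pad and its handle in the forked post, and let go only once it lies there. Leave the white-headed mallet where it is.

Things in the scene. Friction and masses are not known exactly. Their poses are not given: they have to be found in the camera images.
- hammer: Jeweller's hammer lying flat, 230 mm long, about 250 g: steel head (26 mm along the handle, 70 across, 28 thick, one flat face, one ball end), light wooden handle 16 mm wide, 18 high, ending in a 28 mm bulb. Origin: its balance point, in the handle's axis, 55 mm from the head's axis, 14 mm above the table. +x along the handle to the head, y along the head, z up. Handle straight, flat-sided from x = -110 to +40 mm.
- hammer_head (a point): Centre of the hammer's steel head, at x = +55 mm on the handle's axis.
- rest: Fixed wooden rest, base 210 x 100 x 12 mm. A block with a blue felt pad (54 x 92 mm, top 45 mm above table, centre x = +55 mm) takes the head; a forked post (x = -85 mm, 14 mm thick) takes the handle: notch floor 50 mm above table, 24 mm wide, flaring to 55 mm at 82 mm. Origin on the table below the balance point's place, x from fork to pad, z up. The seated hammer's origin is 59 mm up, its x along this x.
- mallet: Mallet of the same length with a white plastic head (28 mm thick, 68 mm wide) and a dark wooden handle, lying on the table; not to be moved. Origin on the handle's axis, 55 mm from the head's axis, 14 mm above the table; +x points to the head.

How it is judged (in metres and radians):
On the way, in this order (a step that is already met when the one before it is completed fails the run):
1. the hammer is held within 25 mm of its balance point (along the handle), at least 60 mm above where it lay, level within 10 degrees (height (world z) of hammer above 0.074 m and angle between hammer's own x axis and vertical between 1.39 and 1.75 rad and x of the grasp point in the frame of hammer between -0.025 and 0.025 m and contact force between the fingers and hammer above 0.5 N), for 0.3 s.
2. the hammer lies on the rest, head on the felt and handle in the fork, while the fingers still hold it (x of hammer in the frame of rest between -0.018 and 0.018 m and y of hammer in the frame of rest between -0.018 and 0.018 m and x of hammer_head in the frame of rest between 0.037 and 0.073 m and y of hammer_head in the frame of rest between -0.018 and 0.018 m and z of hammer_head in the frame of rest between 0.05 and 0.068 m and z of hammer in the frame of rest between 0.05 and 0.068 m and angle between hammer's own x axis and vertical between 1.39 and 1.75 rad and contact force between the fingers and hammer above 0.5 N and contact force between hammer and rest above 0.2 N), for 0.05 s.
At the end, for the whole second after the job is handed in: The hammer lies still on the rest, let go: head within 18 mm of the centre of the pad along and across the rest, balance point within 18 mm of its place, in line and level within 10 degrees, 50 to 68 mm above the table; the mallet is within 30 mm of where it was (x of hammer in the frame of rest between -0.018 and 0.018 m and y of hammer in the frame of rest between -0.018 and 0.018 m and x of hammer_head in the frame of rest between 0.037 and 0.073 m and y of hammer_head in the frame of rest between -0.018 and 0.018 m and z of hammer_head in the frame of rest between 0.05 and 0.068 m and z of hammer in the frame of rest between 0.05 and 0.068 m and angle between hammer's own x axis and vertical between 1.39 and 1.75 rad and contact force between hammer and rest above 0.5 N and angle between the x axis of hammer and the x axis of rest, either way round below 0.175 rad and contact force between the fingers and hammer below 0.05 N and linear speed of hammer below 0.02 m/s and angular speed of hammer below 0.2 rad/s and distance of mallet from where it was at the start of the episode below 0.03 m); the robot touches nothing.
It fails at once if the hammer tips more than 20 degrees from level (angle between hammer's own x axis and vertical below 1.22 rad or angle between hammer's own x axis and vertical above 1.92 rad).
It fails at once if the mallet is moved more than 30 mm (distance of mallet from where it was at the start of the episode above 0.03 m).
It also fails if it takes over 45 s, if anything falls off the work surface, if the arm or the gripper's body presses on something with over 40 N, if the wrist force passes 120 N, or if a joint passes its speed limit or range.

## Working session

There is one attempt and no reset: what is moved stays moved. The work goes in short steps, Python scripts to look and compute and a shell command to move; the robot and the scene stay as the last step left them, time stands still between calls to the robot, and variables do not carry over. Pictures are saved under pics/ and viewed, and the job is handed in when it is done.

```bash
ls; mkdir -p pics; cat > h.py <<'E'
import numpy as np, cv2
from cell import manip
from scipy.spatial.transform import Rotation as R
def Rm(o):
    o=np.array(o,float)
    return o if o.shape==(3,3) else R.from_euler('xyz',o).as_matrix()
def px2w(p,xy,z):
    K=np.array(p['intrinsics']);xy=np.array(xy,float).reshape(-1,1,2)
    n=cv2.undistortPoints(xy,K,np.array([p['k1'],0,0,0,0.])).reshape(-1,2)
    d=np.c_[n,np.ones(len(n))]@Rm(p['orientation']).T
    o=np.array(p['origin'],float)
    return o+d*((z-o[2])/d[:,2])[:,None]
def w2px(p,P):
    M=Rm(p['orientation']);o=np.array(p['origin'],float)
    c=(np.array(P,float).reshape(-1,3)-o)@M; n=c[:,:2]/c[:,2:]
    r2=(n**2).sum(1,keepdims=True); n=n*(1+p['k1']*r2)
    K=np.array(p['intrinsics']); return n@K[:2,:2].T+K[:2,2]
def save(p,name): cv2.imwrite('pics/'+name,p['img'][:,:,::-1])
E
python3 - <<'E'
from h import *
for n in ['scene','top']:
    p=manip.camera(n); save(p,n+'0.png')
    print(n,p['origin'],p['orientation'],p['k1'],p['intrinsics'])
    for t in ['hammer','hammer_head','rest','mallet']:
        for d in manip.tip_of(t,p)[:2]: print(t,'tip',d)
        for d in manip.masks_of(t,p)[:2]: print(t,'mask',d['xy'],d['score'],d['pixels'].sum())
print(manip.read_state())
E
```

```text
pics
scene [ 188.55240491 -566.91320824  927.80316238] [-2.44606166  0.01187307 -0.57602592] -0.1710016138911266 [[523.72568479   0.         276.86452141]
 [  0.         523.72568479 198.24279985]
 [  0.           0.           1.        ]]
hammer tip {'xy': [264.1, 205.0], 'score': 0.76}
hammer mask [253.9, 210.8] 0.63 1185
hammer_head tip {'xy': [285.0, 200.3], 'score': 0.85}
hammer_head mask [260.1, 211.2] 0.85 1202
rest tip {'xy': [315.7, 291.7], 'score': 0.76}
rest mask [306.1, 291.1] 0.83 5228
mallet tip {'xy': [197.7, 158.2], 'score': 0.88}
mallet mask [188.9, 160.1] 0.62 973
mallet mask [256.7, 212.1] 0.39 1047
top [379.04658534  21.6161271  983.77807024] [-2.97553561  0.0223443  -1.55878944] -0.08643121772197955 [[404.53639013   0.         277.96965867]
 [  0.         404.53639013 207.14458554]
 [  0.           0.           1.        ]]
hammer tip {'xy': [270.6, 200.4], 'score': 0.86}
hammer mask [269.3, 203.9] 0.96 778
hammer_head tip {'xy': [267.6, 180.1], 'score': 0.91}
hammer_head mask [269.0, 205.7] 0.94 912
rest tip {'xy': [358.6, 214.3], 'score': 0.78}
rest mask [359.3, 222.1] 0.66 3681
mallet tip {'xy': [174.2, 219.7], 'score': 0.56}
mallet mask [171.1, 224.6] 0.81 1023
{'clock': 0.9, 'joints': array([ 1.28236109e+00,  2.99903030e-01,  1.52099051e+00, -1.38841236e-05,
        1.32067362e+00, -6.65874046e-02]), 'qd': array([-0.00025215, -0.00238502,  0.00059536, -0.00152394,  0.00056234,
        0.00082972]), 'effort': array([-1.23857708e-04, -5.31677663e+01, -3.52898133e+01,  7.08710100e-02,
        2.13928887e-02, -1.94968777e-05]), 'eef_pos': array([121.0178536 , 536.52195801, 205.54793869]), 'eef_rot': array([-1.57077178e+00, -1.51188556e-05, -2.21844394e-01]), 'wrist_force': array([ 0.26386173, -0.02541682, -0.30375395]), 'moment': array([ 0.02500796, -0.03566201,  0.03711817]), 'finger_gap': 94.09213150470515}
```

View pics/top0.png

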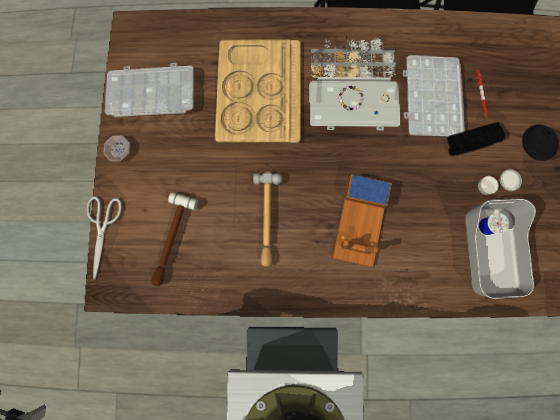

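View pics/scene0.png

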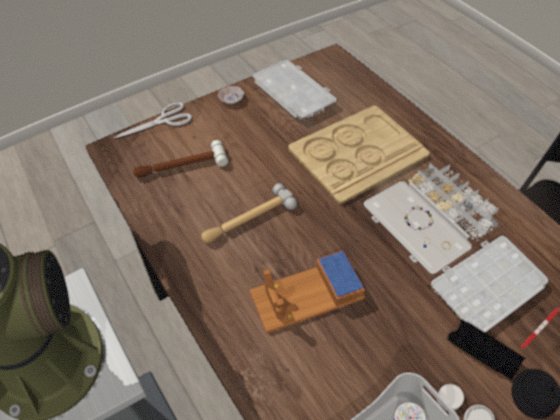

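```bash
python3 - <<'E'
from h import *
ps={n:manip.camera(n) for n in ['scene','top']}
for n,p in ps.items():
    I=p['img']
    for t,z in [('hammer',14),('hammer_head',14),('rest',0),('mallet',14)]:
        d=manip.tip_of(t,p)
        if d: print(n,t,px2w(p,d[0]['xy'],z)[0].round(1))
    m=manip.masks_of('hammer',p)[0]['pixels']; ys,xs=np.nonzero(m)
    W=px2w(p,np.c_[xs,ys],14)[:,:2]; c=W.mean(0); u=np.linalg.svd(W-c,full_matrices=False)[2][0]
    print('axis',c,np.degrees(np.arctan2(u[1],u[0])),np.ptp((W-c)@u))
    # blue pad
    h=cv2.cvtColor(I,cv2.COLOR_RGB2HSV); b=((h[...,0]>95)&(h[...,0]<130)&(h[...,1]>110)).astype(np.uint8)
    k,l,s,cc=cv2.connectedComponentsWithStats(b)
    for i in range(1,k):
        if s[i,4]>150:
            ys,xs=np.nonzero(l==i);W=px2w(p,np.c_[xs,ys],45)[:,:2].astype(np.float32)
            print('blue',s[i],W.mean(0),cv2.minAreaRect(W))
    cr=I[150:300,200:420] if n=='top' else I[150:350,200:420]
    cv2.imwrite(f'pics/{n}_crop.png',cv2.resize(cr,None,fx=3,fy=3)[:600,:800,::-1])
E
```

```text
scene hammer [558.4  70.5  14. ]
scene hammer_head [607.8  67.1  14. ]
scene rest [ 530.1 -156.     0. ]
scene mallet [502.8 293.4  14. ]
axis [528.8672094   72.45219612] -178.74245494581788 232.40120332634513
blue [321 253  41  42 941] [ 580.3156  -174.31418] ((580.9970703125, -173.80905151367188), (86.59915924072266, 49.85562515258789), 77.3457260131836)
top hammer [565.6  65.7  14. ]
top hammer_head [606.4  66.6  14. ]
top rest [ 525.3 -151.2    0. ]
top mallet [507.9 296.4  14. ]
axis [533.35610696  73.83599293] -179.32278353553303 232.62313627540308
blue [349 176  41  28 778] [ 580.73834 -171.33104] ((581.009521484375, -171.28085327148438), (88.2863998413086, 50.764339447021484), 77.72686004638672)
```

The hammer lies at about (552, 70), head at pixel (267,180) in the top view. The rest's pad is at (581, -172), so the rest's yaw is about -12.5°. Next I'll move above the hammer to look with the wrist camera.

```bash
python3 -m jog '[15,-1,-10,0,0,0, 41,-3,-29,0,-1,0, 72,-6,-50,0,-2,0, 103,-9,-72,0,-3,0, 134,-12,-94,0,-3.5,0, 165,-14,-115,0,-4,0, 196,-17,-137,0,-5,0, 227,-20,-158,0,-5.5,0, 248,-21,-173,0,-6,0, 258,-22,-180,0,-6.4,0]' 94
```

```text
clock: 2.33
eef_pos: [334.8, 302.0, 227.9]
eef_rot: [-1.571, -0.001, -0.112]
wrist_force: [0.1, 0.0, -0.3]
finger_gap: 94.2
```

```bash
python3 - <<'E'
from h import *
s=manip.read_state(); print(s['eef_pos'],s['eef_rot'])
M=Rm(s['eef_rot']); print(M.T@(np.array([545,70,250])-s['eef_pos']))
E
```

```text
[334.78761044 302.04137671 227.90124389] [-1.57056733e+00 -7.21936628e-04 -1.11947136e-01]
[ 234.83459434  -21.97665131 -207.10032437]
```

```bash
python3 -m jog '[10,-1,-9,0,-0.4,0, 34,-3,-30,0,-1,0, 62,-6,-55,0,-2,0, 90,-9,-80,0,-3,0, 118,-11,-104,0,-3.5,0, 146,-14,-129,0,-4,0, 174,-16,-154,0,-5,0, 202,-19,-178,0,-5.5,0, 225,-21,-198,0,-6,0, 235,-22,-207,0,-6.4,0]' && python3 -m jog '[0,0,0,0,0,0, 0,0,0,0,0,0]'
cat > w.py <<'E'
from h import *
import sys
p=manip.camera('wrist'); save(p,sys.argv[1])
print(p['origin'],p['orientation'])
z=float(sys.argv[2])
m=manip.masks_of('hammer',p)
for t in ['hammer','hammer_head']:
    d=manip.tip_of(t,p)
    if d: print(t,d[0],px2w(p,d[0]['xy'],z)[0].round(1))
ys,xs=np.nonzero(m[0]['pixels']);W=px2w(p,np.c_[xs,ys],z)[:,:2]
print(m[0]['score'],W.min(0),W.max(0))
# handle midline by slices in x
X=[];Y=[]
for x in range(int(W[:,0].min()),int(W[:,0].max()),10):
    k=W[(W[:,0]>=x)&(W[:,0]<x+10),1]
    if len(k)>5: print(x+5,k.min().round(1),k.max().round(1))
s=manip.read_state();print(s['eef_pos'],s['eef_rot'])
E
python3 w.py wrist1.png 14
```

```text
clock: 3.17
eef_pos: [545.7, 69.8, 249.4]
eef_rot: [-1.571, -0.0, -0.0]
wrist_force: [-0.7, 0.7, -0.5]
finger_gap: 93.5
clock: 3.33
eef_pos: [543.9, 72.4, 249.2]
eef_rot: [-1.571, 0.001, 0.0]
wrist_force: [0.3, 0.9, -1.3]
finger_gap: 94.3
[468.19020243  72.07836816 428.63389573] [ 2.87583982e+00 -2.61878559e-05  1.57139436e+00]
hammer {'xy': [283.3, 195.0], 'score': 0.71} [558.5  73.2  14. ]
hammer_head {'xy': [280.9, 237.2], 'score': 0.92} [612.3  70.3  14. ]
0.67 [399.29705282  36.65550153] [632.09669823 106.87695598]
404 57.4 83.7
414 57.3 84.9
424 58.4 83.8
434 60.5 82.8
444 62.7 80.6
454 63.7 80.7
464 63.7 80.8
474 64.8 79.7
484 64.7 79.7
494 64.7 79.8
504 63.5 81.0
514 63.4 81.1
524 64.6 81.1
534 64.5 80.0
544 64.5 80.1
554 64.4 78.9
564 64.4 79.0
574 64.3 79.0
584 64.3 79.1
594 63.0 81.6
604 39.3 106.6
614 36.7 106.8
624 39.1 106.9
634 64.1 81.8
[543.40927385  73.49418671 249.7450709 ] [-1.57071525e+00 -2.42156181e-04  2.70556994e-03]
```

View pics/wrist1.png

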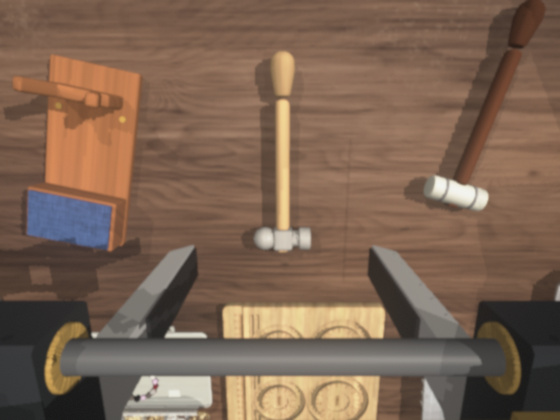

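Wrist view: the hammer lies along x, bulb at (283,55), head at (282,238). The rest is at left with its fork post at (70,93) and the mallet at right, well clear. I'll cross-check the hammer's position along x between views.

```bash
cat > fit.py <<'E'
from h import *
# project a model: bulb end (-162,z14), head: top face x in[42,68] at z28
for n in ['wrist','top','scene']:
    p=manip.camera(n); m=manip.masks_of('hammer',p)
    if not m: continue
    m=m[0]['pixels']
    ys,xs=np.nonzero(m);W=px2w(p,np.c_[xs,ys],14)[:,:2]
    T=px2w(p,np.c_[xs,ys],28)[:,:2]; B=px2w(p,np.c_[xs,ys],0)[:,:2]
    w=lambda lo,hi: W[(W[:,0]>lo)&(W[:,0]<hi),1]
    print(n,'z14 x',np.percentile(W[:,0],[.2,99.8]).round(1),'z28',np.percentile(T[:,0],[.2,99.8]).round(1))
    for lo,hi in [(450,470),(480,500),(510,530),(540,560),(570,590)]:
        k=w(lo,hi); print('  mid',(lo+hi)/2,(k.min()+k.max())/2,np.ptp(k))
    # grey head pixels
    h=cv2.cvtColor(p['img'],cv2.COLOR_RGB2HSV)
    g=W[(h[ys,xs,1]<60)]; print('  grey head',np.percentile(g,[1,50,99],axis=0).round(1).tolist() if len(g) else None)
E
python3 fit.py
```

```text
wrist z14 x [400.  631.2] z28 [402.3 625.6]
  mid 460.0 72.01867653335898 14.861760715382246
  mid 490.0 72.08875681525116 15.15867298185492
  mid 520.0 72.15618860207732 15.444383659087052
  mid 550.0 72.22621007846547 15.741085955136398
  mid 580.0 71.67920554056786 14.803255201886557
  grey head [[600.2, 37.9], [614.7, 71.7], [628.1, 106.7]]
scene z14 x [400.1 628.3] z28 [396.8 621.6]
  mid 460.0 70.33779811880339 21.4782556843237
  mid 490.0 71.96333505535495 20.451336762004075
  mid 520.0 72.85598544000987 23.10113212879685
  mid 550.0 72.68949919032048 20.861690888891644
  mid 580.0 72.39188693511323 18.55306519603596
  grey head [[598.1, 36.0], [612.8, 72.8], [628.0, 112.1]]
```

```bash
python3 -m jog '[0,0,0,0,0,0, 0,0,0,0,0,0]' 60; python3 -c "
from h import *
s=manip.read_state();print(s['eef_pos'],s['eef_rot'],s['qd'])"
```

```text
clock: 4.0
eef_pos: [543.9, 72.6, 249.6]
eef_rot: [-1.571, -0.0, 0.002]
wrist_force: [0.3, 0.0, 0.1]
finger_gap: 84.1
[543.8930562   72.63784857 249.56943129] [-1.57079735e+00 -3.72371289e-05  1.64078705e-03] [-0.00114645 -0.00103796 -0.00171006 -0.00118431  0.00116723  0.00022177]
```

```bash
python3 -m jog '[3,10,0,0,0,0, 6,30,0,0,0,0, 9,55,0,0,0,0, 12,80,0,0,0,0, 14,105,0,0,0,0, 16,130,0,0,0,0, 16,150,0,0,0,0, 16,162,0,0,0,0, 16,168,0,0,0,0, 16,170,0,0,0,0]' && python3 -m jog '[0,0,0,0,0,0]'; python3 - <<'E'
from h import *
p=manip.camera('wrist');save(p,'wrist2.png')
s=manip.read_state();print(s['eef_pos'],s['eef_rot'])
for t in ['hammer','hammer_head']:
    d=manip.tip_of(t,p)
    if d: print(t,d[0],px2w(p,d[0]['xy'],14)[0].round(1))
E
```

```text
clock: 4.83
eef_pos: [559.7, 72.6, 78.7]
eef_rot: [-1.571, 0.001, 0.002]
wrist_force: [0.6, 0.2, 1.2]
finger_gap: 60.1
clock: 4.92
eef_pos: [560.2, 72.7, 79.9]
eef_rot: [-1.571, -0.0, 0.002]
wrist_force: [-0.3, 0.2, 0.1]
finger_gap: 60.1
[560.3613106   72.66552188  80.39303057] [-1.57072159e+00 -1.24262476e-03  1.63402527e-03]
hammer {'xy': [282.7, 223.2], 'score': 0.88} [559.   72.6  14. ]
hammer_head {'xy': [283.2, 289.5], 'score': 0.58} [612.4  73.1  14. ]
```

View pics/wrist2.png

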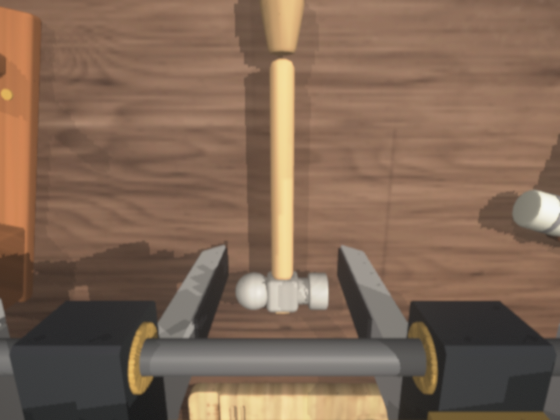

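The fingers straddle the handle (handle at column 283, between fingertips at 222 and 342) and the network puts the origin at (559, 72.6), which agrees with my estimate. Next: descend and grip.

```bash
python3 -m jog '[0,8,0,0,0,0, 0,20,0,0,0,0, 0,32,0,0,0,0, 0,42,0,0,0,0, 0,49,0,0,0,0, 0,53,0,0,0,0, 0,54,0,0,0,0, 0,54,0,0,0,0]' 60 && python3 -m jog '[0,0,0,0,0,0, 0,0,0,0,0,0, 0,0,0,0,0,0, 0,0,0,0,0,0, 0,0,0,0,0,0, 0,0,0,0,0,0, 0,0,0,0,0,0, 0,0,0,0,0,0]' 8 45
```

```text
clock: 5.73
eef_pos: [559.9, 72.6, 25.3]
eef_rot: [-1.571, 0.0, 0.002]
wrist_force: [-0.2, 0.2, -0.0]
finger_gap: 60.1
clock: 6.4
eef_pos: [559.9, 72.6, 25.6]
eef_rot: [-1.571, -0.0, 0.002]
wrist_force: [0.5, 0.5, 0.5]
finger_gap: 9.9
```

```bash
python3 - <<'E'
from h import *
p=manip.camera('wrist');save(p,'wrist3.png')
p=manip.camera('scene');cv2.imwrite('pics/scene3.png',cv2.resize(p['img'][130:280,180:360],None,fx=4,fy=4)[:,:,::-1])
s=manip.read_state();print(s)
E
```

```text
{'clock': 6.5, 'joints': array([ 6.41042523e-02,  5.42145823e-01,  1.63457704e+00, -2.91382400e-05,
        9.64833942e-01, -1.50831308e+00]), 'qd': array([-5.79988568e-05,  3.07041757e-05,  1.94456543e-03, -7.61142003e-04,
       -3.06469770e-04,  5.02927584e-05]), 'effort': array([-5.77608844e-04, -5.98851728e+01, -2.86578584e+01, -9.38163721e-03,
        7.59620732e-02,  6.38827896e-05]), 'eef_pos': array([559.92514023,  72.61166735,  25.5554707 ]), 'eef_rot': array([-1.57081799e+00, -3.72710940e-05,  1.63760128e-03]), 'wrist_force': array([ 1.1552655 ,  0.20415691, -0.40387199]), 'moment': array([-0.0246865 , -0.04570874, -0.00844978]), 'finger_gap': 8.281282700818085}
```

View pics/wrist3.png

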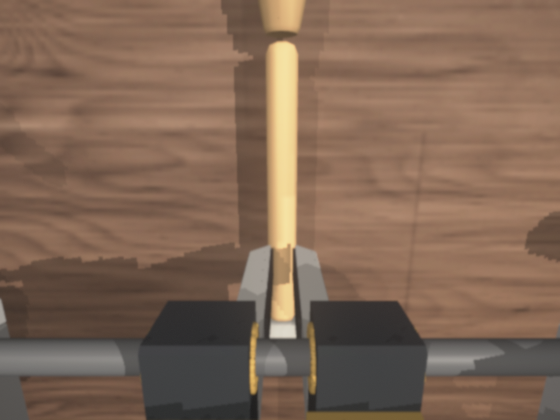

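View pics/scene3.png

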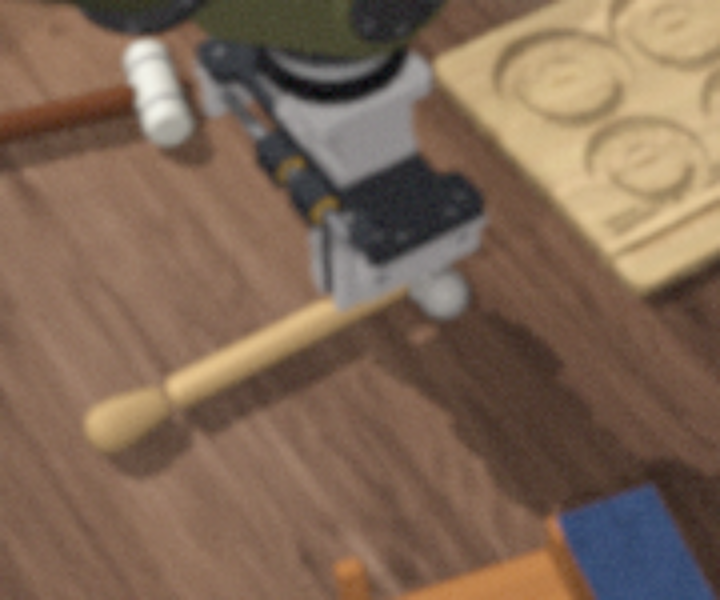

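```bash
python3 -c "
from cell import manip;print(manip.tcp_to_tips)"; python3 -m jog '[0,0,0,0,0,0, 0,0,0,0,0,0, 0,0,0,0,0,0]' 0 45;  python3 - <<'E'
from h import *
p=manip.camera('wrist');save(p,'wrist4.png')
print(manip.read_state()['finger_gap'])
for z in (0,3,14,23): print(z, px2w(p,[[266,230],[298,230],[272,250],[297,250],[240,250],[328,250]],z)[:,:2].round(1).tolist())
cv2.imwrite('pics/w4c.png',cv2.resize(p['img'][200:350,190:380],None,fx=4,fy=4)[:,:,::-1])
E
```

```text
22.0
clock: 6.75
eef_pos: [559.9, 72.6, 25.5]
eef_rot: [-1.571, 0.0, 0.002]
wrist_force: [-0.2, 0.3, 0.3]
finger_gap: 0.7
0.4753104175185803
0 [[550.9, 62.3], [550.8, 81.9], [564.0, 65.9], [563.9, 81.5], [564.0, 46.0], [563.9, 100.8]]
3 [[549.9, 62.5], [549.9, 81.8], [562.8, 66.0], [562.8, 81.4], [562.8, 46.3], [562.7, 100.4]]
14 [[546.3, 63.0], [546.3, 81.3], [558.5, 66.3], [558.5, 80.9], [558.5, 47.8], [558.4, 98.9]]
23 [[543.4, 63.4], [543.3, 80.9], [555.0, 66.6], [555.0, 80.5], [555.0, 48.9], [554.9, 97.6]]
```

View pics/w4c.png

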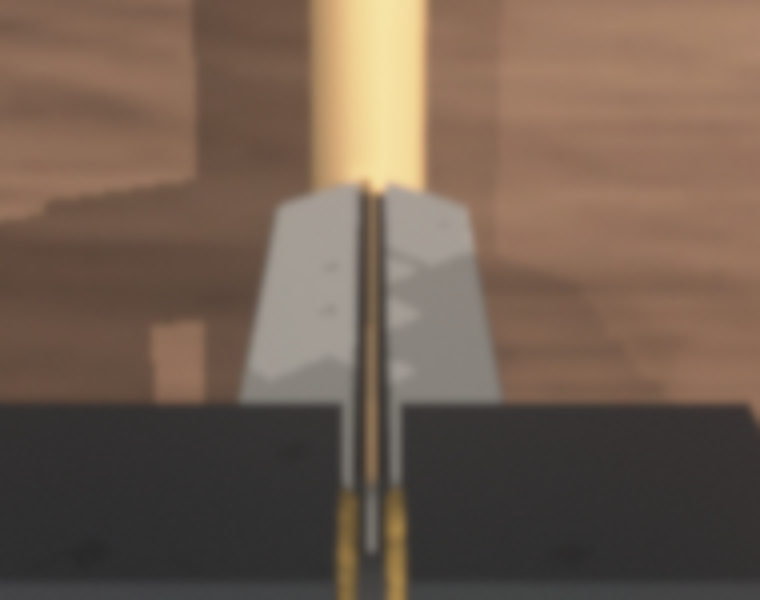

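```bash
python3 - <<'E'
from h import *
s=manip.read_state();e=s['eef_pos']
for n in ['wrist','scene','top']:
    p=manip.camera(n)
    print(n,p['origin'],[ (z,w2px(p,[e[0],e[1],z]).round(1).tolist(), w2px(p,[e[0]-8,e[1],z]).round(1).tolist()) for z in (3.5,14,25,35,45)])
    for t in ['hammer','hammer_head']:
        d=manip.tip_of(t,p)
        if d: print(t,d[0],px2w(p,d[0]['xy'],14)[0].round(1))
    if n=='scene': cv2.imwrite('pics/sc5.png',cv2.resize(p['img'][170:250,220:320],None,fx=7,fy=7,interpolation=cv2.INTER_CUBIC)[:,:,::-1])
    if n=='top': cv2.imwrite('pics/tp5.png',cv2.resize(p['img'][160:280,200:340],None,fx=5,fy=5,interpolation=cv2.INTER_CUBIC)[:,:,::-1])
E
```

```text
wrist [484.13292724  72.25467404 204.92550682] [(3.5, [[282.8, 245.9]], [[282.8, 233.5]]), (14, [[282.8, 252.3]], [[282.8, 239.3]]), (25, [[282.8, 259.7]], [[282.8, 246.1]]), (35, [[282.8, 267.2]], [[282.9, 252.9]]), (45, [[282.9, 275.4]], [[282.9, 260.5]])]
hammer {'xy': [281.8, 247.2], 'score': 0.66} [556.8  72.   14. ]
hammer_head {'xy': [280.7, 331.9], 'score': 0.81} [612.8  71.4  14. ]
scene [ 188.55240491 -566.91320824  927.80316238] [(3.5, [[265.4, 209.5]], [[262.4, 211.1]]), (14, [[265.3, 206.6]], [[262.2, 208.1]]), (25, [[265.1, 203.5]], [[262.1, 205.0]]), (35, [[265.0, 200.6]], [[261.9, 202.2]]), (45, [[264.8, 197.7]], [[261.8, 199.3]])]
hammer {'xy': [263.8, 205.2], 'score': 0.96} [559.4  77.9  14. ]
hammer_head {'xy': [284.4, 198.4], 'score': 0.82} [609.   68.8  14. ]
top [379.04658534  21.6161271  983.77807024] [(3.5, [[267.1, 200.3]], [[267.0, 203.5]]), (14, [[266.8, 199.6]], [[266.8, 202.8]]), (25, [[266.6, 198.7]], [[266.6, 202.0]]), (35, [[266.4, 197.9]], [[266.4, 201.2]]), (45, [[266.2, 197.1]], [[266.1, 200.5]])]
```

View pics/sc5.png

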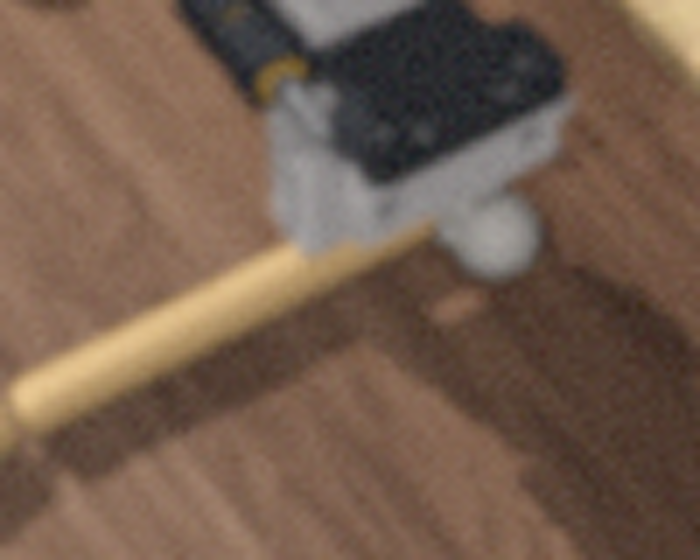

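View pics/tp5.png

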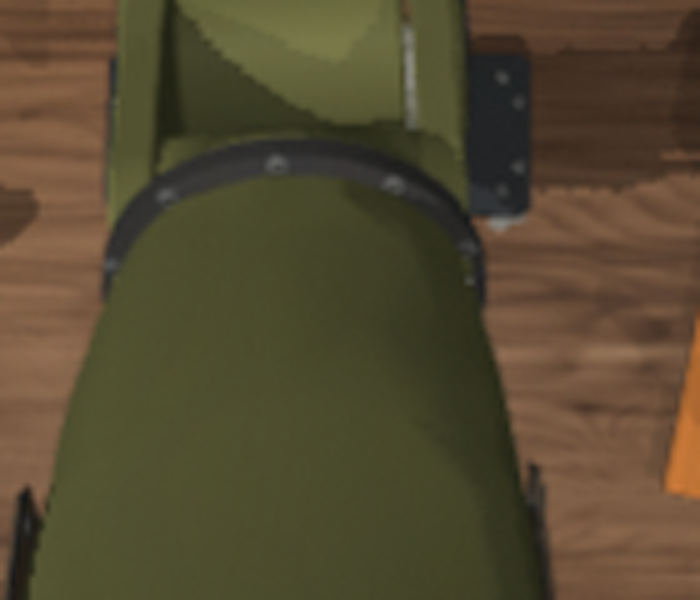

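The fingers closed above the handle: in the wrist view they cover it, and in the scene view the tips at (264,206) sit near z≈23. So the real tips are about 20 mm higher than stated. I'll open and go lower in small steps, watching the force.

```bash
python3 -m jog '[0,0,0,0,0,0, 0,0,0,0,0,0, 0,0,0,0,0,0, 0,0,0,0,0,0, 0,0,0,0,0,0, 0,0,0,0,0,0]' 50 45 && python3 -m jog '[0,3,0,0,0,0, 0,6,0,0,0,0, 0,9,0,0,0,0, 0,12,0,0,0,0]'; python3 - <<'E'
from h import *
p=manip.camera('wrist');save(p,'wrist6.png')
p=manip.camera('scene');
cv2.imwrite('pics/sc6.png',cv2.resize(p['img'][170:250,220:320],None,fx=7,fy=7,interpolation=cv2.INTER_CUBIC)[:,:,::-1])
E
```

```text
clock: 7.75
eef_pos: [559.9, 72.6, 25.5]
eef_rot: [-1.571, -0.0, 0.002]
wrist_force: [0.0, 0.6, 0.5]
finger_gap: 36.9
clock: 8.08
eef_pos: [559.8, 72.6, 13.1]
eef_rot: [-1.571, 0.0, 0.002]
wrist_force: [-0.3, 0.3, 0.2]
finger_gap: 49.9
```

View pics/wrist6.png

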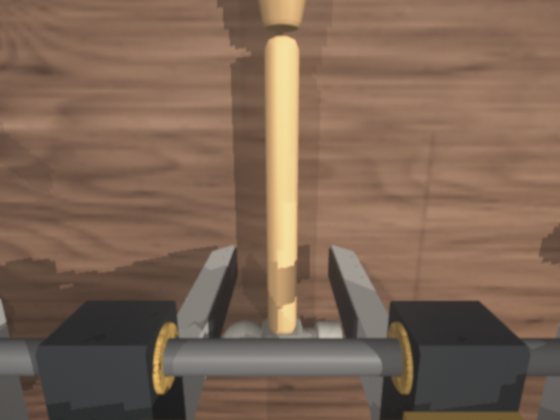

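View pics/sc6.png

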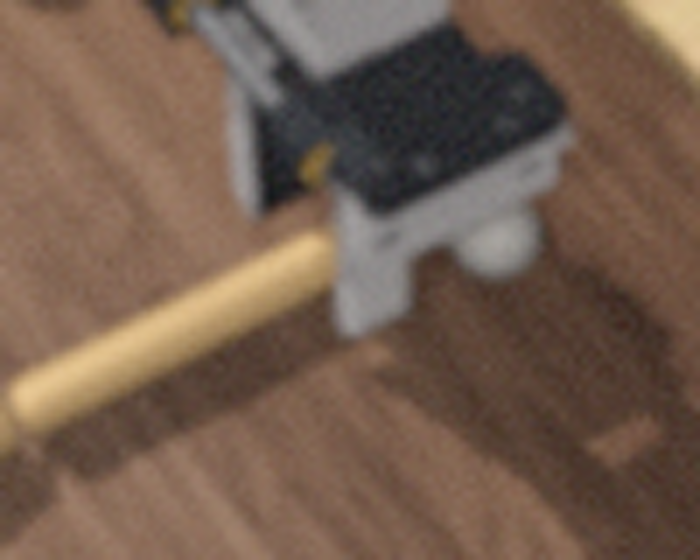

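```bash
python3 - <<'E'
from h import *
p=manip.camera('scene')
for y in (72.6-25,72.6-37):
  for x in (552,568):
    print(x,y,[(z,(7*(w2px(p,[x,y,z])[0]-[220,170])).round(0).tolist()) for z in (-9,0,5,10,15,20,30,40,60)])
E
```

```text
552 47.599999999999994 [(-9, [339.0, 362.0]), (0, [339.0, 345.0]), (5, [338.0, 336.0]), (10, [338.0, 326.0]), (15, [338.0, 316.0]), (20, [337.0, 307.0]), (30, [336.0, 287.0]), (40, [336.0, 267.0]), (60, [334.0, 226.0])]
568 47.599999999999994 [(-9, [381.0, 341.0]), (0, [381.0, 323.0]), (5, [381.0, 314.0]), (10, [380.0, 304.0]), (15, [380.0, 294.0]), (20, [380.0, 285.0]), (30, [379.0, 265.0]), (40, [379.0, 245.0]), (60, [378.0, 204.0])]
552 35.599999999999994 [(-9, [360.0, 387.0]), (0, [359.0, 370.0]), (5, [359.0, 361.0]), (10, [358.0, 351.0]), (15, [358.0, 341.0]), (20, [358.0, 332.0]), (30, [357.0, 312.0]), (40, [356.0, 292.0]), (60, [355.0, 251.0])]
568 35.599999999999994 [(-9, [402.0, 365.0]), (0, [401.0, 348.0]), (5, [401.0, 339.0]), (10, [401.0, 329.0]), (15, [401.0, 319.0]), (20, [401.0, 309.0]), (30, [400.0, 290.0]), (40, [400.0, 270.0]), (60, [399.0, 229.0])]
```

```bash
python3 - <<'E'
from h import *
from scipy.optimize import fsolve
p=manip.camera('wrist');e=manip.read_state()['eef_pos'];print(e)
for wd in (90,93,96):
  for row in (246,248):
    f=lambda v:[np.ptp(w2px(p,[[v[0],e[1]-25,v[1]],[v[0],e[1]+25,v[1]]])[:,0])-wd, w2px(p,[v[0],e[1],v[1]])[0,1]-row]
    s=fsolve(f,[555,5]);print(wd,row,s-e[[0,2]])
cv2.imwrite('pics/w7.png',cv2.resize(p['img'][210:330,190:380],None,fx=4,fy=4,interpolation=cv2.INTER_CUBIC)[:,:,::-1])
E
```

```text
[559.88011742  72.62354365  13.44138874]
90 246 [-6.96344398 -4.02767269]
90 248 [-5.89134103 -3.73585411]
93 246 [-9.18448613  1.88191073]
93 248 [-8.14696728  2.16431577]
96 246 [-11.26671336   7.42214577]
96 248 [-10.2616171    7.69572562]
```

View pics/w7.png

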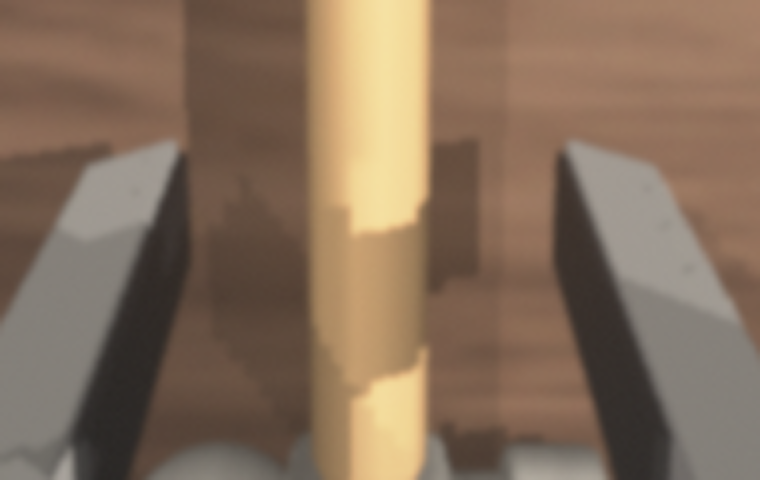

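The tips are at about TCP height (z≈13), already alongside the handle. I'll go 5 mm lower, staying above the head with the finger carriers, and close.

```bash
python3 -m jog '[0,2,0,0,0,0, 0,4,0,0,0,0, 0,5,0,0,0,0, 0,5,0,0,0,0]' && python3 -m jog '[0,0,0,0,0,0, 0,0,0,0,0,0, 0,0,0,0,0,0, 0,0,0,0,0,0, 0,0,0,0,0,0, 0,0,0,0,0,0, 0,0,0,0,0,0, 0,0,0,0,0,0]' 8 45
```

```text
clock: 8.62
eef_pos: [559.8, 72.6, 8.3]
eef_rot: [-1.571, 0.0, 0.002]
wrist_force: [0.4, 0.6, 0.8]
finger_gap: 50.1
clock: 9.28
eef_pos: [559.9, 72.6, 8.6]
eef_rot: [-1.571, -0.0, 0.002]
wrist_force: [-0.4, -0.7, -0.2]
finger_gap: 15.6
```

It grips: the gap stopped at about 16 mm. I'll do a short test lift.

```bash
python3 -m jog '[0,0,0,0,0,0, 0,-1,0,0,0,0, 0,-3,0,0,0,0, 0,-6,0,0,0,0, 0,-10,0,0,0,0, 0,-14,0,0,0,0, 0,-16,0,0,0,0, 0,-16,0,0,0,0]' 0 50; python3 - <<'E'
from h import *
s=manip.read_state();print(s['finger_gap'],s['wrist_force'],s['moment'])
p=manip.camera('wrist');save(p,'wrist8.png')
p=manip.camera('scene');cv2.imwrite('pics/sc8.png',cv2.resize(p['img'][150:260,190:330],None,fx=5,fy=5,interpolation=cv2.INTER_CUBIC)[:,:,::-1])
E
```

```text
clock: 9.95
eef_pos: [560.2, 72.7, 25.2]
eef_rot: [-1.571, -0.001, 0.002]
wrist_force: [0.8, 1.0, -2.9]
finger_gap: 15.4
15.39738410419884 [ 0.81793498  1.00993719 -2.92120716] [ 0.09460135 -0.06972272 -0.02643709]
```

View pics/sc8.png

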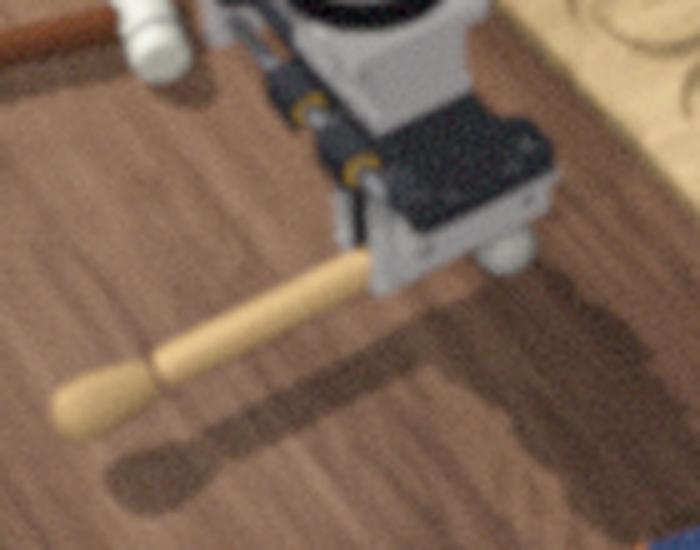

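View pics/wrist8.png

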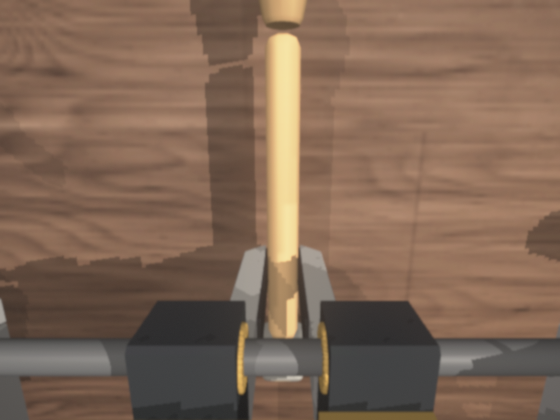

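The hammer is off the table and level: in the scene crop the handle runs straight from (70,410), with its shadow parallel. The wrist force of -2.9 N matches its weight. I'll lift it up to carrying height.

```bash
python3 -m jog '[0,-4,0,0,0,0, 0,-12,0,0,0,0, 0,-25,0,0,0,0, 0,-42,0,0,0,0, 0,-60,0,0,0,0, 0,-78,0,0,0,0, 0,-94,0,0,0,0, 0,-106,0,0,0,0, 0,-113,0,0,0,0, 0,-116,0,0,0,0]' 0 50 && python3 -m jog '[0,0,0,0,0,0, 0,0,0,0,0,0, 0,0,0,0,0,0, 0,0,0,0,0,0, 0,0,0,0,0,0]'; cat > rest.py <<'E'
from h import *
import sys
s=manip.read_state();print(s['eef_pos'],s['eef_rot'],s['finger_gap'])
for n in ['scene','wrist','top']:
    p=manip.camera(n); save(p,f'{n}_{sys.argv[1]}.png'); I=p['img']
    h=cv2.cvtColor(I,cv2.COLOR_RGB2HSV); b=((h[...,0]>95)&(h[...,0]<130)&(h[...,1]>100)).astype(np.uint8)
    k,l,st,cc=cv2.connectedComponentsWithStats(b)
    for i in range(1,k):
        if st[i,4]>150:
            ys,xs=np.nonzero(l==i);W=px2w(p,np.c_[xs,ys],45)[:,:2].astype(np.float32)
            print(n,'blue',st[i],W.mean(0),cv2.minAreaRect(W))
    d=manip.tip_of('rest',p)
    if d: print(n,'rest',d[0],px2w(p,d[0]['xy'],0)[0].round(1))
    for t in ['hammer','hammer_head']:
        d=manip.tip_of(t,p)
        if d: print(n,t,d[0],px2w(p,d[0]['xy'],s['eef_pos'][2]+5.4)[0].round(1))
E
python3 rest.py a
```

```text
clock: 10.88
eef_pos: [560.2, 72.7, 141.7]
eef_rot: [-1.571, -0.001, 0.002]
wrist_force: [-0.9, 0.7, -3.3]
finger_gap: 15.3
clock: 11.3
eef_pos: [559.7, 72.6, 140.0]
eef_rot: [-1.571, 0.001, 0.002]
wrist_force: [-0.0, 0.0, -2.8]
finger_gap: 15.5
[559.71743778  72.60172731 139.99967895] [-1.57087612e+00  9.18847570e-04  1.56112358e-03] 15.523749148017334
scene blue [321 252  41  44 962] [ 580.278   -173.95662] ((580.792236328125, -172.77725219726562), (89.11529541015625, 50.707401275634766), 77.34573364257812)
scene rest {'xy': [316.8, 291.3], 'score': 0.82} [ 535.1 -161.2    0. ]
scene hammer {'xy': [262.4, 163.8], 'score': 0.95} [562.   79.9 145.4]
scene hammer_head {'xy': [287.8, 157.0], 'score': 0.61} [616.5  67.2 145.4]
wrist blue [  0 231  43  31 620] [ 586.9738  -150.69122] ((584.4170532226562, -149.93624877929688), (23.355712890625, 41.550907135009766), 20.225927352905273)
wrist rest {'xy': [24.7, 168.7], 'score': 0.75} [ 529.8 -163.1    0. ]
wrist hammer {'xy': [283.1, 260.6], 'score': 0.87} [558.1  72.8 145.4]
wrist hammer_head {'xy': [283.8, 349.5], 'score': 0.65} [613.2  73.3 145.4]
top blue [349 176  40  28 785] [ 580.585   -171.20653] ((580.7732543945312, -171.39764404296875), (88.68888854980469, 51.041351318359375), 77.9083023071289)
top rest {'xy': [359.1, 212.3], 'score': 0.67} [ 532.5 -154.1    0. ]
```

```bash
ls pics
```

```text
sc5.png
sc6.png
sc8.png
scene0.png
scene3.png
scene_a.png
scene_crop.png
top0.png
top_a.png
top_crop.png
tp5.png
w4c.png
w7.png
wrist1.png
wrist2.png
wrist3.png
wrist4.png
wrist6.png
wrist8.png
wrist_a.png
```

View pics/scene_a.png

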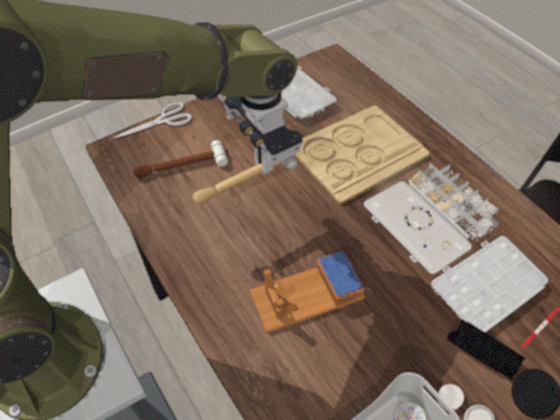

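The hammer is held level at 145 mm; in the scene the rest's fork is at (272,285) and the pad at (340,275). Next I'll carry it over to the rest, turning to yaw -12.4°.

```bash
python3 -m jog '[-0.5,0,-4,0,0,0, -1.5,0,-12,0,0.5,0, -3,0,-24,0,1,0, -5,0,-40,0,2,0, -8,0,-60,0,3,0, -11,0,-82,0,4,0, -14,0,-104,0,5.5,0, -16,0,-122,0,6.5,0, -18,0,-134,0,7,0, -19,0,-140,0,7.5,0]' 0 50; python3 -c "
from h import *
s=manip.read_state();print(s['eef_pos'],s['eef_rot'],Rm(s['eef_rot']).T@(np.array([528,-161,140])-s['eef_pos']))"
```

```text
clock: 12.73
eef_pos: [540.7, -69.4, 140.6]
eef_rot: [-1.571, 0.0, -0.132]
wrist_force: [-0.4, -0.1, -3.6]
finger_gap: 15.5
[540.679706   -69.42606277 140.59030066] [-1.57095747e+00  8.28934817e-06 -1.31700038e-01] [ -0.54443869   0.60520261 -92.44591227]
```

```bash
python3 -m jog '[0,0,-3,0,0,0, 0,0,-9,0,0.5,0, 0,0,-19,0,1,0, 0,0,-32,0,2,0, 0,0,-48,0,2.7,0, 0,0,-63,0,3.5,0, 0,0,-76,0,4.2,0, 0,0,-86,0,4.7,0, 0,0,-92,0,5,0, 0,0,-93,0,5,0]' 0 50;python3 -m jog '[0,0,0,0,0,0, 0,0,0,0,0,0, 0,0,0,0,0,0, 0,0,0,0,0,0]'; python3 rest.py b
```

```text
clock: 13.57
eef_pos: [529.0, -160.6, 140.5]
eef_rot: [-1.571, 0.0, -0.218]
wrist_force: [0.6, 0.5, -3.3]
finger_gap: 15.8
clock: 13.9
eef_pos: [529.2, -159.2, 140.6]
eef_rot: [-1.571, 0.0, -0.216]
wrist_force: [0.1, 0.3, -2.7]
finger_gap: 15.9
[ 529.2357835  -159.15136251  140.55962395] [-1.57076843e+00  2.55101932e-05 -2.15849591e-01] 15.894841457593415
scene blue [324 259  38  37 809] [ 578.72754 -181.05399] ((579.3997802734375, -180.36817932128906), (73.28307342529297, 50.5167236328125), 78.15801239013672)
scene rest {'xy': [315.0, 293.5], 'score': 0.75} [ 529.1 -163.4    0. ]
scene hammer {'xy': [315.3, 250.3], 'score': 0.65} [ 527.4 -155.   146. ]
scene hammer_head {'xy': [345.1, 242.4], 'score': 0.86} [ 582.7 -171.   146. ]
wrist hammer {'xy': [283.1, 260.7], 'score': 0.64} [ 527.4 -158.7  146. ]
wrist hammer_head {'xy': [280.9, 347.7], 'score': 0.73} [ 579.7 -171.5  146. ]
top rest {'xy': [359.5, 213.4], 'score': 0.8} [ 529.8 -155.     0. ]
```

View pics/wrist_b.png

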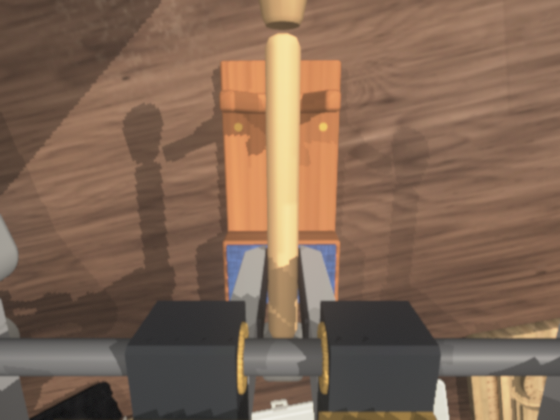

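View pics/scene_b.png

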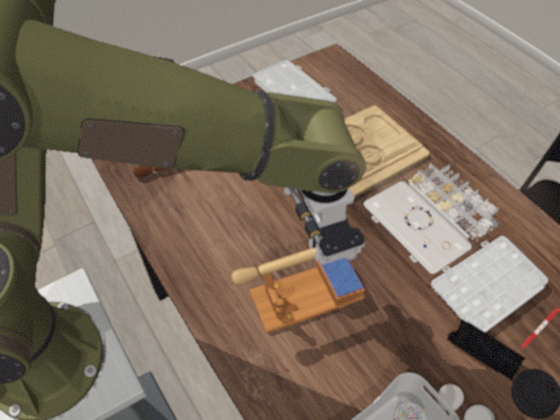

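```bash
python3 - <<'E'
from h import *
p=manip.camera('wrist');s=manip.read_state();e=s['eef_pos'];M=Rm(s['eef_rot'])
def t(name,xy,z):
    w=px2w(p,xy,z)[0]; print(name,w.round(1),'tool',(M.T@(w-e)).round(1))
t('pad L near (x28,y-46)',[228,243],45); t('pad R near',[337,244],45)
t('blockedge',[224,234],43);t('blockedge',[340,234],43)
t('base back L (x?-105)',[221.5,61],12); t('base back R',[340.5,61],12)
t('fork top back L (x-92,z82)',[222,93],82); t('fork R',[340,93],82); t('fork front',[281,109],70)
cv2.imwrite('pics/w9.png',cv2.resize(p['img'][40:270,200:360],None,fx=3,fy=3,interpolation=cv2.INTER_CUBIC)[:600,:,::-1])
E
```

```text
pad L near (x28,y-46) [ 544.  -209.3   45. ] tool [ 25.2  95.5 -45.3]
pad R near [ 564.3 -120.9   45. ] tool [26.  95.5 45.4]
blockedge [ 536.2 -211.    43. ] tool [ 18.   97.5 -48.7]
blockedge [ 556.9 -116.7   43. ] tool [17.9 97.5 47.9]
base back L (x?-105) [ 401.3 -182.4   12. ] tool [-119.9  128.5  -49.7]
base back R [422.1 -87.8  12. ] tool [-119.9  128.5   47.2]
fork top back L (x-92,z82) [ 432.1 -178.2   82. ] tool [-90.8  58.5 -38.9]
fork R [ 448.4 -104.    82. ] tool [-90.8  58.5  37. ]
fork front [ 449.6 -143.2   70. ] tool [-81.2  70.5  -1. ]
```

View pics/w9.png

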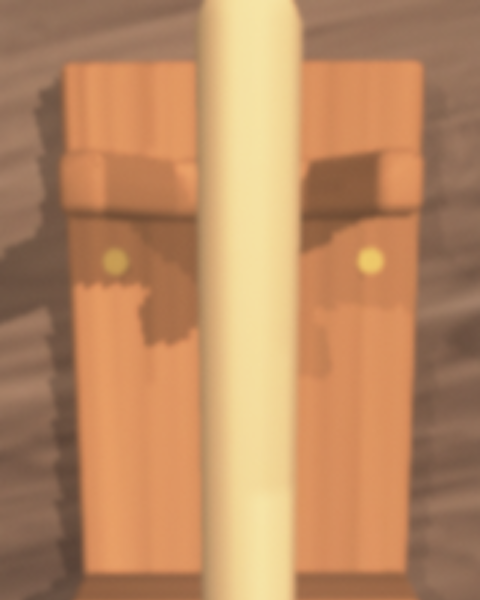

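Hammer and rest are aligned to within about 2 mm: handle at column 283 against rest centre at 282. I'll lower it now.

```bash
python3 -m jog '[0,3,-1,0,0,0, 0,10,-1,0,0,0, 0,20,-1,0,0,0, 0,32,-1,0,0,0, 0,44,-1,0,0,0, 0,56,-1,0,0,0, 0,66,-1,0,0,0, 0,74,-1,0,0,0, 0,78,-1,0,0,0, 0,79,-1,0,0,0]' 0 50;python3 -m jog '[0,0,0,0,0,0, 0,0,0,0,0,0]' ; python3 -m jog '[0,1,0,0,0,0, 0,2,0,0,0,0, 0,3,0,0,0,0, 0,4,0,0,0,0, 0,5,0,0,0,0, 0,5,0,0,0,0]'
```

```text
clock: 15.38
eef_pos: [528.7, -160.5, 60.6]
eef_rot: [-1.571, 0.001, -0.217]
wrist_force: [-0.1, 0.6, -3.7]
finger_gap: 15.6
clock: 15.55
eef_pos: [529.2, -160.7, 62.1]
eef_rot: [-1.571, -0.001, -0.217]
wrist_force: [-0.3, -0.4, -2.7]
finger_gap: 15.4
clock: 16.05
eef_pos: [528.8, -160.6, 56.3]
eef_rot: [-1.571, 0.0, -0.217]
wrist_force: [0.7, -0.3, -3.2]
finger_gap: 15.2
```

```bash
python3 rest.py c | head -3
```

```text
[ 528.82982944 -160.5752301    56.31640998] [-1.57076786e+00  3.02420682e-04 -2.16588309e-01] 15.178897415105869
scene blue [335 279  27  17 185] [ 572.447   -207.87979] ((573.2940063476562, -207.40245056152344), (18.431079864501953, 50.47439956665039), 80.70368194580078)
scene rest {'xy': [315.2, 292.0], 'score': 0.78} [ 531.4 -160.8    0. ]
```

View pics/wrist_c.png

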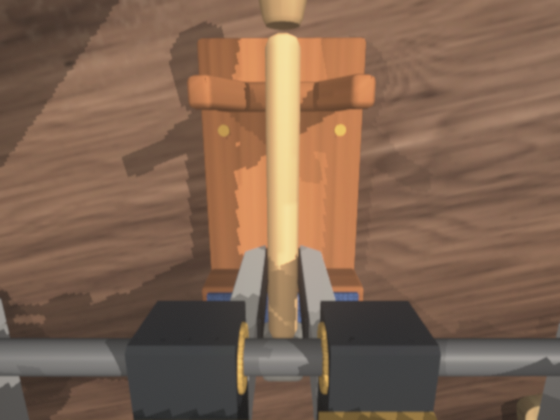

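```bash
python3 -m jog '[0,1,0,0,0,0, 0,2,0,0,0,0, 0,2,0,0,0,0]'; python3 - <<'E'
from h import *
p=manip.camera('scene');cv2.imwrite('pics/sc10.png',cv2.resize(p['img'][220:340,220:370],None,fx=5,fy=5,interpolation=cv2.INTER_CUBIC)[:,:,::-1])
E
```

```text
clock: 16.9
eef_pos: [528.8, -160.6, 54.3]
eef_rot: [-1.571, 0.0, -0.217]
wrist_force: [-0.3, -0.9, -2.9]
finger_gap: 15.5
```

View pics/sc10.png

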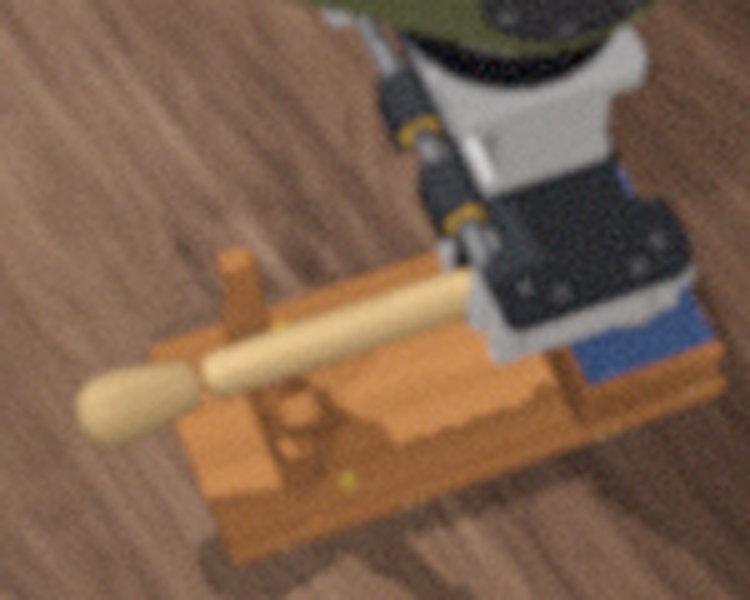

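The handle is centred between the fork arms (columns 190–375 around 283). The force still shows the full weight, so there is no contact yet. I'll go on in fine steps.

```bash
python3 -m jog '[0,0.5,0,0,0,0, 0,1,0,0,0,0, 0,1,0,0,0,0]';  python3 -m jog '[0,0.5,0,0,0,0, 0,1,0,0,0,0, 0,1,0,0,0,0]'
```

```text
clock: 17.2
eef_pos: [529.0, -160.6, 53.6]
eef_rot: [-1.571, -0.0, -0.217]
wrist_force: [-0.8, -0.2, -1.7]
finger_gap: 15.3
clock: 17.45
eef_pos: [529.1, -160.7, 53.5]
eef_rot: [-1.571, -0.0, -0.217]
wrist_force: [-5.4, 2.1, 9.9]
finger_gap: 15.4
```

Contact: the wrist force went from -2.9 to +9.9 N. I'll ease off slightly, hold, then check before opening.

```bash
python3 -m jog '[0,-0.5,0,0,0,0, 0,-0.5,0,0,0,0, 0,-0.5,0,0,0,0, 0,-0.5,0,0,0,0]'; python3 rest.py d; python3 -c "
from cell import manip;s=manip.read_state();print(s['wrist_force'],s['moment'])"
```

```text
clock: 17.78
eef_pos: [529.1, -160.7, 53.5]
eef_rot: [-1.571, -0.0, -0.217]
wrist_force: [-2.6, 0.8, 6.9]
finger_gap: 15.8
[ 529.06928601 -160.67146846   53.5416475 ] [-1.57090551e+00 -4.64227926e-04 -2.16516488e-01] 15.821767341772007
scene blue [335 280  27  16 168] [ 572.88214 -208.6135 ] ((573.0629272460938, -207.59194946289062), (17.089609146118164, 49.91026306152344), 79.99100494384766)
scene rest {'xy': [314.1, 292.2], 'score': 0.89} [ 529.3 -159.9    0. ]
scene hammer {'xy': [315.3, 273.8], 'score': 0.91} [ 533.2 -153.9   58.9]
wrist hammer {'xy': [284.9, 260.9], 'score': 0.7} [ 527.6 -159.1   58.9]
wrist hammer_head {'xy': [283.0, 347.0], 'score': 0.61} [ 579.4 -171.5   58.9]
top rest {'xy': [362.7, 212.7], 'score': 0.7} [ 531.6 -162.9    0. ]
[-3.4894141   1.44008798  6.88181197] [0.25565028 0.62990998 0.02724771]
```

View pics/wrist_d.png

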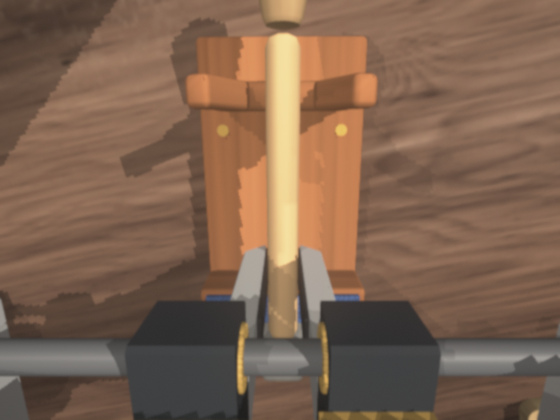

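The hammer is pressed lightly on the rest at z≈59, in place to about 2 mm. I'll open the fingers.

```bash
python3 -m jog '[0,0,0,0,0,0, 0,0,0,0,0,0, 0,0,0,0,0,0, 0,0,0,0,0,0, 0,0,0,0,0,0, 0,0,0,0,0,0]' 46 50 && python3 -m jog '[0,-2,0,0,0,0, 0,-6,0,0,0,0, 0,-14,0,0,0,0, 0,-26,0,0,0,0, 0,-42,0,0,0,0, 0,-60,0,0,0,0, 0,-80,0,0,0,0, 0,-100,0,0,0,0, 0,-115,0,0,0,0, 0,-120,0,0,0,0]' && python3 -m jog '[0,0,0,0,0,0, 0,0,0,0,0,0, 0,0,0,0,0,0]'; python3 rest.py e
```

```text
clock: 18.88
eef_pos: [528.9, -160.6, 53.0]
eef_rot: [-1.571, 0.0, -0.217]
wrist_force: [-0.2, -0.3, 0.6]
finger_gap: 45.8
clock: 19.72
eef_pos: [529.8, -160.9, 176.7]
eef_rot: [-1.571, -0.005, -0.217]
wrist_force: [0.3, -0.7, -0.1]
finger_gap: 45.8
clock: 19.97
eef_pos: [528.5, -160.4, 172.1]
eef_rot: [-1.571, 0.001, -0.217]
wrist_force: [0.9, 0.8, -0.2]
finger_gap: 45.9
[ 528.50858913 -160.44860381  172.13474121] [-1.57057570e+00  1.49785309e-03 -2.16547767e-01] 45.90387961009469
scene blue [330 268  32  28 281] [ 572.0099  -200.46838] ((576.3241577148438, -193.6810302734375), (45.57616424560547, 51.21470260620117), 79.92994689941406)
scene rest {'xy': [314.2, 287.7], 'score': 0.97} [ 535.5 -151.5    0. ]
scene hammer {'xy': [312.0, 275.1], 'score': 0.75} [ 480.1 -209.3  177.5]
scene hammer_head {'xy': [340.3, 269.5], 'score': 0.89} [ 526.1 -226.7  177.5]
wrist rest {'xy': [280.6, 191.5], 'score': 0.67} [ 525.6 -161.8    0. ]
wrist hammer {'xy': [281.0, 208.9], 'score': 0.83} [ 498.9 -154.8  177.5]
wrist hammer_head {'xy': [282.1, 192.8], 'score': 0.66} [ 490.8 -152.4  177.5]
top rest {'xy': [357.8, 214.8], 'score': 0.97} [ 526.3 -150.8    0. ]
top hammer_head {'xy': [367.8, 187.9], 'score': 0.58} [ 555.2 -141.2  177.5]
```

View pics/wrist_e.png

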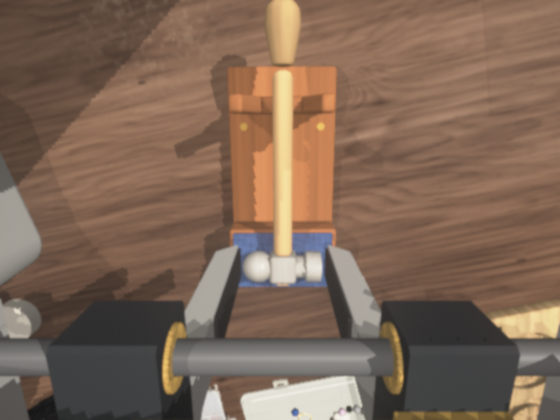

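View pics/scene_e.png

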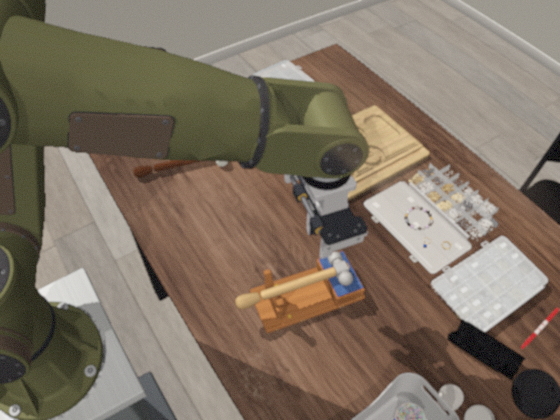

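```bash
python3 - <<'E'
from h import *
p=manip.camera('wrist')
y=np.radians(-12.4);u=np.array([np.cos(y),np.sin(y)]);v=np.array([-u[1],u[0]]);pc=np.array([580.8,-172])
for n,xy,z in [('head',[283,267],62),('handle@fork',[283.5,100],65),('padN',[283,234],45),('padF',[280,287],45)]:
    w=px2w(p,xy,z)[0,:2]; print(n,w.round(1),'rel pad centre',((w-pc)@u).round(1),((w-pc)@v).round(1))
for n in ('hammer_head','hammer'):
    for c in ('wrist','scene'):
        q=manip.camera(c);d=manip.tip_of(n,q)
        if d: w=px2w(q,d[0]['xy'],59)[0,:2];print(c,n,d[0]['score'],((w-pc)@u).round(1),((w-pc)@v).round(1))
E
```

```text
head [ 581.4 -171.7] rel pad centre 0.5 0.5
handle@fork [ 442.4 -140.8] rel pad centre -141.9 0.8
padN [ 556.6 -166.2] rel pad centre -24.9 0.5
padF [ 608.6 -180.5] rel pad centre 29.0 -2.4
wrist hammer_head 0.72 1.3 0.7
scene hammer_head 0.77 3.3 -4.2
wrist hammer 0.89 -56.2 -1.4
scene hammer 0.56 -53.0 7.3
```

The head is within about 3 mm of the pad centre, the handle lies in the fork, and the gripper is clear. Handing in.

```bash
python3 -c "
from cell import manip;print(manip.sign_off())"
```

```text
the job is handed in; nothing more can be done
None
```

I gripped the hammer by its handle within about 2 mm of the balance point. I lifted it level to about 145 mm, carried it across and lowered it onto the rest. I opened the fingers only after the wrist force showed it resting there, then backed off 120 mm and handed in at about 20 s. No verdict was reported.

**Last checks:**
- The wrist camera puts the head within about 1.5 mm of the pad centre, and the balance point about 1–2 mm from its place. The handle lies in the fork and in line with the rest.
- After release the wrist force was near zero and the gripper stood clear above the hammer.
- I never went near the mallet. In the last picture the arm partly hides it, and I did not measure its position at the end.

**What failed or disagreed:**
- My first grip closed on air just above the handle, and nothing moved. The fingertips turned out to be about 20 mm higher than the stated 22 mm ahead of the TCP. I used the pictures to go lower and gripped on the second try, with a 15.6 mm gap on the 16 mm handle.
- The scene camera's network reading differs from the wrist camera's by up to about 9 mm across the rest. That is still inside the 18 mm limit, and the pictures support the wrist reading.

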